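# Load the glazed test ring onto the bent firing rod

### The job

Take the blue glazed test ring out of the wooden cradle, thread it over the free end of the bent steel firing rod and slide it along the rod, round both bends, until it is right up against the stop post. Leave it hanging freely on the rod there, and do not disturb the other two rings or the jar, mug and tools on the bench.

Things in the scene. Friction and masses are not known exactly. Their poses are not given: they have to be found in the camera images.
- ring_blue_center (a point): Centre of the blue glazed ceramic ring: 80 mm outside, round hole 36 mm (wall 22 mm), 16 mm thick along its axis, about 130 g. Its own y is the ring axis (level), z up at the start. It stands on edge in one of the three cradle slots, centre 52 mm above the bench, upper two thirds exposed: pinch it across its thickness at the top of the rim, from above
- ring_clay_center (a point): Centre of a brown unglazed ring of the same size in another slot. Leave alone
- ring_white_center (a point): Centre of a white ring of the same size in another slot. Leave alone
- cradle: Fixed wooden cradle, 110 (x) by 200 (y) mm; origin at the centre of its underside on the bench. Three slots at y = -72, 0 and +72 mm, floor 12 mm up, 21 mm wide, slot walls up to 34 mm above the bench; the slots run along x, so each ring's axis is along the cradle's y
- rack: Fixed firing rack; origin under the centre of its terracotta plate (140 x by 280 y by 14 mm). A level 8 mm steel rod, axis 160 mm above the bench, held only by the post: from its free tip (rack x 40, y 105 mm) it runs along -y, bends 60 degrees, goes diagonally, bends back and runs along -y into the post (bend radius 30 mm). A ring hanging on it has its centre 146 mm above the bench
- rack_tip (a point): Free end of the rod, on its axis, 160 mm above the bench; point axes are those of the rack, the rod leaves the tip along -y
- rack_corner_b (a point): Rod bend nearer the tip: the point where the centre lines of the tip straight and the diagonal meet (rack x 40, y 16 mm, height 160 mm); the rounded rod passes 5 mm inside it
- rack_corner_a (a point): Rod bend nearer the stop: where the centre lines of the diagonal and the stop straight meet (rack x -40, y -30 mm, height 160 mm)
- rack_stop (a point): Where the rod enters the +y face of the stop post (rack x -40, y -100 mm, height 160 mm). The post is a 40 by 40 mm white upright whose top is 5 mm above the rod's axis; the ring's flat face rests against it, its centre then 8 mm from this point along rack +y
- mug_rim (a point): Centre of the rim of a brown clay mug (72 mm wide, 80 mm high) on the dark banding wheel. Leave alone
- jar: White glaze jar, 64 mm wide, 90 mm high, origin under its base. Leave alone
- rib: Wooden spatula lying flat, 200 mm long. Leave alone
- glaze_brush: Brush lying flat, 180 mm long. Leave alone
Not all that is in view belongs to the job. There is more than one size of the part that bears ring_blue_center; the job needs the smallest.

How it is judged:
By the outcome, as a careful person would: the job done as asked, in the order asked, and still so for the second after the job is handed in, with the robot touching nothing.
It also fails if it takes over 51 s, if anything falls off the work surface, if the arm or the gripper's body presses on something with over 40 N, if the wrist force passes 120 N, or if a joint passes its speed limit or range.

### The arm

A 6-joint arm with a two-finger parallel gripper is mounted at the origin on the work surface. World frame = base frame: x ahead of the robot, y to its left, z up, the work surface at z = 0. Lengths are in m, angles in rad, forces in N, time in s.
With the tool pointing down it reaches from about 0.275 to 0.825 m from the base axis. Payload 4.9 kg.
Tool frame: the origin (TCP) lies midway between the tips of the shut fingers; the grasp point (between the pads) lies 19 mm behind it (grip_point_offset is the distance from the TCP to the grasp point, in m); z points along the fingers, x is the direction in which the jaws open and shut, and the axes are right-handed (so a half turn about z gives the same grasp; the last joint's range is limited). The gripper opens to 85 mm and grips with 20 to 120 N. Pads are 22 mm wide; open, the fingers measure 114 mm over their backs; the gripper's body (76 mm by 85 mm) begins 54 mm behind the grasp point. The pads swing forward as they close: fully open they stand 13 mm farther back than shut.
Start: joints at [-1.317, 0.326, -0.193, 1.052, 0, 1.437], TCP at [0.208, -0.509, 0.231] pointing down, gripper open.
Joint ranges: [-2.65, 2.65], [-0.97, 1.79], [-1.3, 1.35], [-1.93, 2.1], [-1.47, 1.37], [-3.14, 3.14]. Speed limits (rad/s): [2.57, 2.57, 3.14, 3.14, 3.14, 3.14].

### API

Orientations are given as a rotation vector (axis times angle).
In Python, from cell import * gives the robot as it stands. Calls block until the motion is done:
- movep(position, orientation): joint-space move of the TCP to a pose.
- move_l(position, velocity=0.15, rot=None, until_force=None): straight line of the TCP; rot=None keeps the orientation; velocity is the mean speed in m/s. With until_force (N) it stops when the force on the tool has changed by that much, and returns True; else False.
- set_joints(angles): joint-space move.
- let_go() and grab(newtons=None): open the fingers fully, or close them until they stop; newtons is the grip in N (None keeps the last).
- sleep(seconds).
- ik(position, orientation): joint angles nearest the present ones, or None.
- get_state(): the state.
- grab_frame(name): name is "side" or "top" or "wrist"; returns a dict with "img" (480x640x3 uint8, red, green, blue), "fx", "fy", "cx", "cy" (pixels), "cam_to_world" (4x4, takes a point from camera to world coordinates); the wrist camera has in their place "T_tool_cam" (4x4, takes a point from camera to tool coordinates, whose origin is the TCP and whose axes are the tool frame's). Camera axes: x right, y down, z forward; pixel columns grow to the right and rows downward; lengths in m; the calibration is good to about 2 mm. A picture is of the moment at which its call begins: read the wrist's pose just before it. There is no depth.
A pose or a line that the arm cannot do raises MotionError and nothing moves.
- sign_off(): hands the job in, once; it reports no verdict.
Trained networks look in the newest picture that a camera, given by its name, has taken for a name from the list of things; names that differ only in an ending like _2 or _b are one class to them, and where a whole thing is asked for, a point or a joint stands for the part that bears it (a point fixed in the world has none). Each returns a list of dicts, best first, with "score" (0 to 1); they miss things now and then, are a little off and sometimes report something else, mostly with a low value. They report only what shows in the picture. A call takes as long as a camera call. They do not tell look-alikes from the thing itself.
- spot_in(camera, name): "centre" ([column, row] in pixels, amid what is visible of it).
- silhouettes(camera, name): "mask" (480x640 bool, what is visible of it) and "centre" ([column, row] in pixels, amid what is visible of it).
- tip_of(camera, name): "centre" ([column, row] in pixels: a listed point, or the origin of a listed thing).
The state is a dict: "clock": time; "q": joint angles; "joint_velocities": joint speeds; "tau": joint torques, N m; "position": TCP position; "eef_rot": TCP orientation; "contact_force": force on the tool from outside, world axes, zero at the start; "wrist_torque": the same for the moment, N m; "finger_gap": opening from 0.0 (shut) to 1.0 (fully open).
Only numpy, scipy, OpenCV 4.12 (cv2) and the standard library are available. Lean on these libraries where they do the work, as an engineer would, in place of code of your own. Each camera call takes 0.05 s, during which the arm holds its last target.

## Working session

There is one attempt and no reset: what is moved stays moved. The work goes in short steps, each a Python script; the robot and the scene stay as the last script left them, time stands still between calls to the robot, and variables do not carry over. Pictures are saved under pics/ and viewed, and the job is handed in when it is done.

```bash
mkdir -p pics; ls
python3 - <<'E'
from cell import *
import cv2
s=get_state();print(s['clock'],s['position'],s['eef_rot'],s['finger_gap'])
for c in ["side","top","wrist"]:
    f=grab_frame(c);cv2.imwrite(f"pics/a_{c}.png",f["img"][:,:,::-1])
    print(c,f['fx'],f['cx'],f['cy'],(f['cam_to_world'] if c!="wrist" else f['T_tool_cam']))
for c in ["side","top"]:
  for n in ["ring_blue_center","ring_clay_center","cradle","rack","rack_tip","rack_corner_b","rack_corner_a","rack_stop","mug_rim","jar"]:
    print(c,n,[(d['centre'],round(d['score'],2)) for d in tip_of(c,n)][:5])
print(get_state()['clock'])
E
```

```text
pics
0.0 [ 0.20785924 -0.50859313  0.23049993] [-2.60692538e+00  1.75109506e+00  2.00366949e-03] 1.003134503709925
side 435.40656847037326 314.8676525501172 243.5112990620332 [[ 0.99434096 -0.05461608  0.09112158  0.47735621]
 [-0.10615338 -0.47700239  0.87246787 -1.03744143]
 [-0.00418556 -0.8772034  -0.48010069  0.65003644]
 [ 0.          0.          0.          1.        ]]
top 537.1574152498885 315.12554851189225 240.37599960001134 [[ 0.02831445 -0.9886387   0.14762051  0.38633746]
 [-0.99950207 -0.02594398  0.01795909 -0.10843113]
 [-0.01392518 -0.14805551 -0.98888101  1.30249042]
 [ 0.          0.          0.          1.        ]]
wrist 357.6586885641881 320.7292889324687 238.71010524470515 [[ 9.99999973e-01  2.26526662e-04  5.79572200e-05 -6.88891336e-04]
 [-2.33698310e-04  9.60170053e-01  2.79416204e-01 -7.16864784e-02]
 [ 7.64643280e-06 -2.79416209e-01  9.60170080e-01 -1.42963017e-01]
 [ 0.00000000e+00  0.00000000e+00  0.00000000e+00  1.00000000e+00]]
side ring_blue_center [([330.8, 211.6], 0.62), ([281.3, 210.6], 0.52)]
side ring_clay_center [([277.8, 202.6], 0.58)]
side cr
[... 314 characters left out ...]
_rim [([295.7, 373.0], 0.64)]
side jar []
top ring_blue_center [([161.6, 264.7], 0.82), ([182.4, 200.6], 0.74), ([137.7, 330.0], 0.64), ([347.3, 259.7], 0.38)]
top ring_clay_center [([132.5, 270.9], 0.9)]
top cradle [([172.1, 267.0], 0.59)]
top rack [([379.4, 274.4], 0.68), ([341.4, 247.9], 0.65)]
top rack_tip [([300.9, 206.2], 0.56)]
top rack_corner_b [([348.1, 257.8], 0.64), ([236.7, 157.2], 0.63), ([343.9, 221.8], 0.6)]
top rack_corner_a [([348.1, 257.8], 0.64), ([236.7, 157.2], 0.63), ([343.9, 221.8], 0.6)]
top rack_stop [([128.7, 270.2], 0.69), ([377.9, 276.1], 0.6), ([346.5, 260.8], 0.56)]
top mug_rim [([528.9, 273.3], 0.57), ([341.2, 250.4], 0.43)]
top jar [([238.3, 156.5], 0.6)]
1.15
```

View pics/a_top.png

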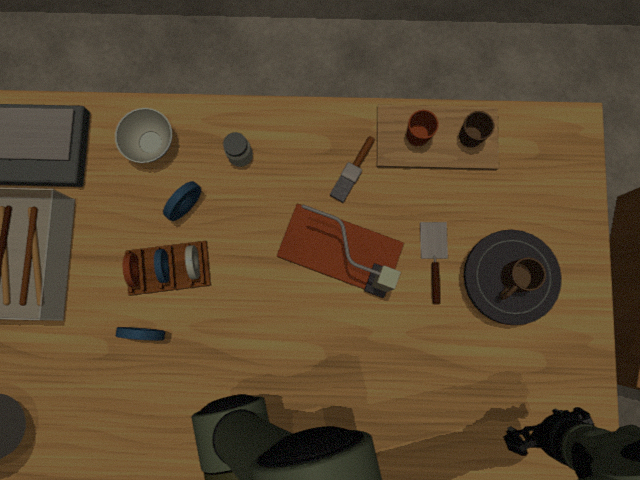

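View pics/a_side.png

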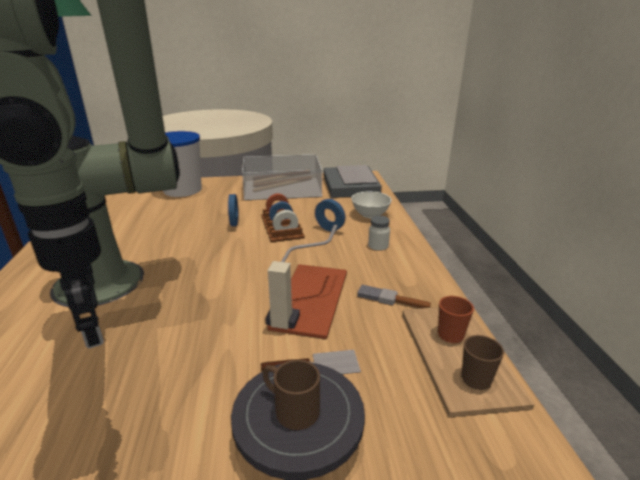

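View pics/a_wrist.png

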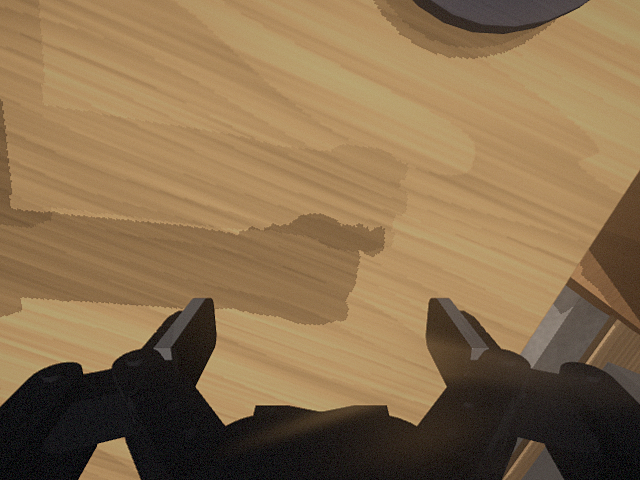

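The top view shows the cradle at about (167,268), with clay, blue and white rings from left to right. Two loose blue rings that aren't the target lie at (182,201) and (140,334). The rack plate is near (341,250), with the rod tip at (302,207) and the post at (385,277). Next I'll get a rough fit and then wrist close-ups.

```bash
cat > h.py <<'E'
import numpy as np, cv2
from scipy.optimize import least_squares
from scipy.spatial.transform import Rotation as Rn
def proj(f,T,P):
    P=np.atleast_2d(P); Ti=np.linalg.inv(T); C=P@Ti[:3,:3].T+Ti[:3,3]
    return np.c_[f['fx']*C[:,0]/C[:,2]+f['cx'],f['fy']*C[:,1]/C[:,2]+f['cy']]
def place(p,L):
    L=np.atleast_2d(L).astype(float); c,s=np.cos(p[2]),np.sin(p[2])
    return np.c_[p[0]+c*L[:,0]-s*L[:,1],p[1]+s*L[:,0]+c*L[:,1],L[:,2]]
def fit(obs,p0):  # obs list of (frame,T,local pts,pixels)
    r=lambda p:np.concatenate([(proj(f,T,place(p,L))-np.array(px)).ravel() for f,T,L,px in obs])
    s=least_squares(r,p0,loss='soft_l1'); return s.x,s.fun
def back(f,T,px,z):
    d=T[:3,:3]@np.array([(px[0]-f['cx'])/f['fx'],(px[1]-f['cy'])/f['fy'],1]); return T[:3,3]+d*(z-T[2,3])/d[2]
def rod():
    # rounded centreline samples, rack frame
    a=np.array([-40,-30.]);b=np.array([40,16.]);t=np.array([40,105.]);s=np.array([-40,-100.])
    R=30;tan=R*np.tan(np.radians(30));pts=[]
    def arc(c,p,n):
        u=(p-c)/np.linalg.norm(p-c);v=(n-c)/np.linalg.norm(n-c)
        A=c+u*tan;B=c+v*tan;bis=(u+v)/np.linalg.norm(u+v);O=c+bis*R/np.cos(np.radians(30))
        a0=np.arctan2(*(A-O)[::-1]);a1=np.arctan2(*(B-O)[::-1]);d=(a1-a0+np.pi)%(2*np.pi)-np.pi
        return [O+R*np.array([np.cos(x),np.sin(x)]) for x in np.linspace(a0,a0+d,13)]
    P=np.array([t]+arc(b,t,a)+arc(a,b,s)+[s])
    Lc=np.r_[0,np.cumsum(np.linalg.norm(np.diff(P,axis=0),axis=1))]
    return P/1000,Lc/1000
def down(yaw): # tool x at world yaw, z down
    x=np.array([np.cos(yaw),np.sin(yaw),0]);z=np.array([0,0,-1.]);return Rn.from_matrix(np.c_[x,np.cross(z,x),z]).as_rotvec()
def tool(s):
    T=np.eye(4);T[:3,:3]=Rn.from_rotvec(s['eef_rot']).as_matrix();T[:3,3]=s['position'];return T
E
python3 - <<'E'
from h import *
from cell import *
f=grab_frame("top");T=f['cam_to_world']
c=[[70,140,14],[70,-140,14],[-70,-140,14],[-70,140,14]]
tip=[[40,105,160]]
p,r=fit([(f,T,np.array(c+tip)/1000,[(298,204),(404,241),(384,299),(278,254),(302,207)])],[.35,-.1,-.33]);print(p,np.degrees(p[2]),r.round(1))
c=np.array([[55,100,34],[55,-100,34],[-55,-100,34],[-55,100,34]])/1000
p2,r=fit([(f,T,c,[(124,249),(207,241),(210,287),(128,294)])],[.35,.3,.1]);print(p2,np.degrees(p2[2]),r.round(1))
for y in (-.072,0,.072): print(proj(f,T,place(p2,[[0,y,.092]])))
np.save('p.npy',[p,p2]);s=get_state()
# views
R0=down(p[2]+np.pi/2)
print(Rn.from_rotvec(s['eef_rot']).as_matrix().round(2))
for nm,q in(("rack",p),("cradle",p2)):
  for yaw in (q[2]+np.pi/2,q[2]-np.pi/2):
    for z in(.35,.42):
      print(nm,yaw,z,ik(np.r_[q[:2],z],down(yaw)))
E
```

```text
[ 0.55730806 -0.14572342 -0.34345973] -19.67879272178757 [-1.2 -1.1  0.4  2.8  0.4 -1.  -2.5  1.8  1.5 -0.4]
[0.50092789 0.26507834 0.12170737] 6.973318449725857 [ 0.2 -0.2  0.4 -0.1  0.3 -0.3 -1.9  0.7]
[[191.23121259 262.13802922]]
[[159.68754008 265.12519232]]
[[128.14351056 268.11238924]]
[[ 0.38 -0.93  0.  ]
 [-0.93 -0.38 -0.  ]
 [ 0.   -0.   -1.  ]]
rack 1.2273366009822069 0.35 [-0.38386939  0.33181067  0.11581116  1.35479682  0.         -0.04040966]
rack 1.2273366009822069 0.42 [-0.38386939  0.33847676  0.29883384  1.53115341  0.         -0.04040966]
rack -1.9142560526075862 0.35 [-0.38386939  0.33181067  0.11581116  1.35479682  0.          3.10118299]
rack -1.9142560526075862 0.42 [-0.38386939  0.33847676  0.29883384  1.53115341  0.          3.10118299]
cradle 1.6925036935326794 0.35 [0.35648084 0.31286108 0.08922083 1.34715608 0.         0.23477347]
cradle 1.6925036935326794 0.42 [0.35648084 0.31829792 0.27031047 1.52280888 0.         0.23477347]
cradle -1.4490889600571137 0.35 [ 0.35648084  0.31286108  0.08922083  1.34715608  0.         -2.90681918]
cradle -1.4490889600571137 0.42 [ 0.35648084  0.31829792  0.27031047  1.52280888  0.         -2.90681918]
```

Run:
```python
from h import *
from cell import *
import json
p,p2=np.load('p.npy')
out={}
for nm,q in(("rack",p),("cradle",p2)):
    yaw=q[2]+np.pi/2; y=np.array([np.sin(yaw),-np.cos(yaw)])
    movep(np.r_[q[:2]-.05*y,.33 if nm=="rack" else .3],down(yaw))
    sleep(.2)
    s=get_state();f=grab_frame("wrist");T=tool(s)@np.array(f['T_tool_cam'])
    cv2.imwrite(f"pics/b_{nm}.png",f['img'][:,:,::-1]);np.savez(f"w_{nm}.npz",T=T,**{k:f[k] for k in('fx','fy','cx','cy','img')})
    for n in (["rack_tip","rack_corner_a","rack_stop"] if nm=="rack" else ["ring_blue_center","ring_clay_center","ring_white_center","cradle"]):
        print(n,[(d['centre'],round(d['score'],2)) for d in tip_of("wrist",n)][:5])
    P,_=rod()
    L=np.c_[P,np.full(len(P),.16)] if nm=="rack" else np.array([[0,y,.092] for y in(-.072,0,.072)])
    uv=proj(f,T,place(q,L));im=f['img'][:,:,::-1].copy()
    for u in uv: cv2.circle(im,tuple(int(round(v)) for v in u),2,(0,255,0),-1)
    cv2.imwrite(f"pics/c_{nm}.png",im);print(get_state()['clock'])
```

```text
rack_tip [([430.5, 308.4], 0.62), ([540.8, 315.4], 0.48)]
rack_corner_a [([289.6, 232.5], 0.86), ([341.9, 309.5], 0.83)]
rack_stop [([211.6, 232.2], 0.66), ([320.3, 228.5], 0.4), ([340.4, 310.0], 0.27)]
3.4
ring_blue_center [([386.1, 105.5], 0.73), ([283.6, 364.4], 0.64), ([0.7, 239.4], 0.48)]
ring_clay_center [([392.7, 245.1], 0.59)]
ring_white_center [([267.5, 248.2], 0.97), ([332.3, 237.1], 0.54), ([391.3, 249.6], 0.2)]
cradle [([331.0, 237.6], 0.98)]
5.3083
```

View pics/c_rack.png

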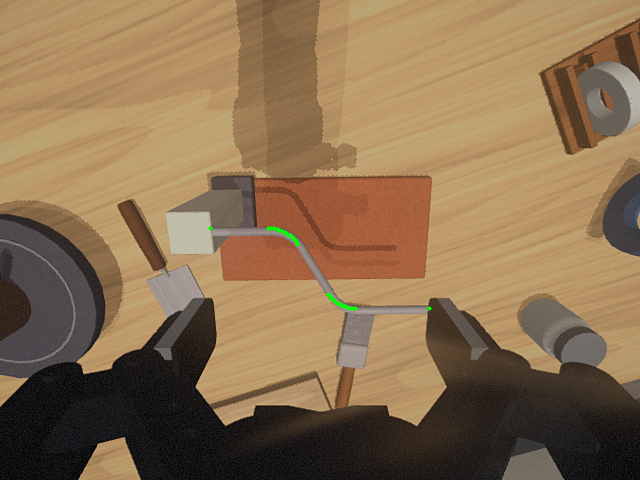

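View pics/c_cradle.png

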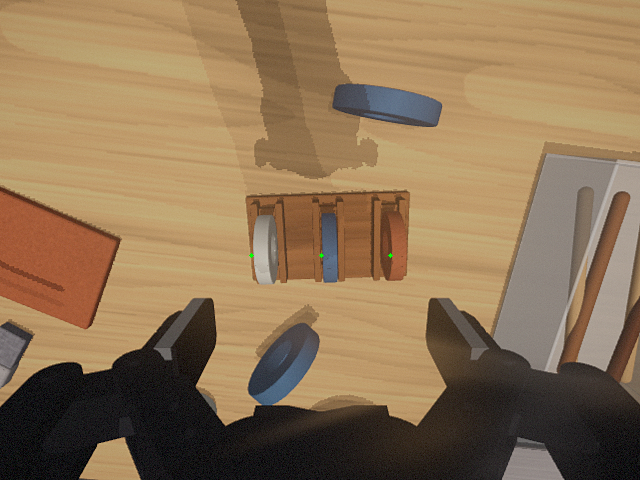

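Run:
```python
from h import *
f=np.load('w_cradle.npz');im=f['img'][180:300,230:430,::-1]
cv2.imwrite('pics/d.png',cv2.resize(im,(800,480),interpolation=cv2.INTER_CUBIC))
```

```text
(no output)
```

View pics/d.png

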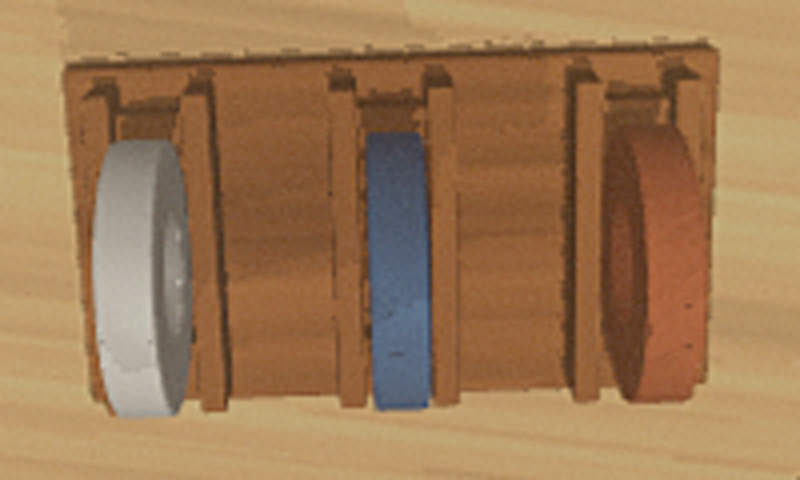

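Run:
```python
from h import *
p,p2=np.load('p.npy');f=np.load('w_cradle.npz');T=f['T']
Z=lambda u,v:(230+u/4,180+v/4)
c=np.array([[-55,-100,12],[-55,100,12],[55,-100,12],[55,100,12]])/1000
q,r=fit([(f,T,c,[Z(65,66),Z(718,48),Z(97,402),Z(706,382)])],p2);print(q,np.degrees(q[2]),r.round(1))
# ring outlines: top-rim edge circles, fit blue (y free,x free)
im=cv2.resize(f['img'][180:300,230:430,::-1],(800,480),interpolation=cv2.INTER_CUBIC)
th=np.linspace(0,np.pi,60)
for y0 in(-.072,0,.072):
  for e in(-.008,.008):
    L=np.c_[.04*np.cos(th),np.full(60,y0+e),.052+.04*np.sin(th)]
    uv=(proj(f,T,place(q,L))-[230,180])*4
    cv2.polylines(im,[uv.round().astype(int)],False,(0,255,0),1)
for x0,e in((0,10.5),(0,-10.5)):
    uv=(proj(f,T,place(q,np.array([[-.055,e/1000,.034],[.055,e/1000,.034]])))-[230,180])*4
    cv2.polylines(im,[uv.round().astype(int)],False,(0,255,255),1)
cv2.imwrite('pics/e.png',im);np.save('p.npy',[p,q])
```

```text
[0.50412554 0.27583987 0.1515603 ] 8.683765392234628 [-0.7  0.1  1.1 -0.5 -1.1  0.1  0.7  0.6]
```

View pics/e.png

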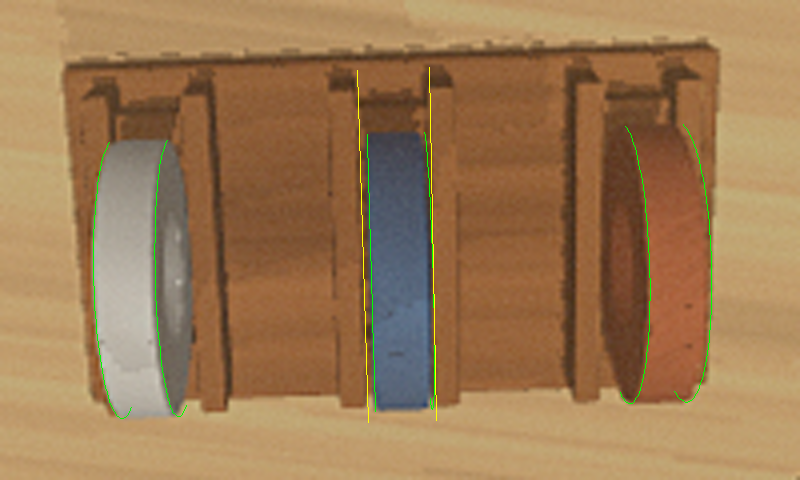

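Run:
```python
from h import *
p,q=np.load('p.npy');f=np.load('w_rack.npz');T=f['T']
im=cv2.resize(f['img'][165:330,160:445,::-1],None,fx=2.8,fy=2.8,interpolation=cv2.INTER_CUBIC)
P,_=rod()
def dr(L,c,cl=False):
    uv=(proj(f,T,place(p,L))-[160,165]+.5)*2.8
    cv2.polylines(im,[uv.round().astype(int)],cl,c,1)
dr(np.c_[P,np.full(len(P),.16)],(0,255,0))
dr(np.array([[70,140,14],[70,-140,14],[-70,-140,14],[-70,140,14]])/1000,(255,255,0),True)
dr(np.array([[-60,-100,165],[-20,-100,165],[-20,-140,165],[-60,-140,165]])/1000,(0,255,255),True)
cv2.imwrite('pics/f.png',im);print(im.shape)
```

```text
(462, 798, 3)
```

View pics/f.png

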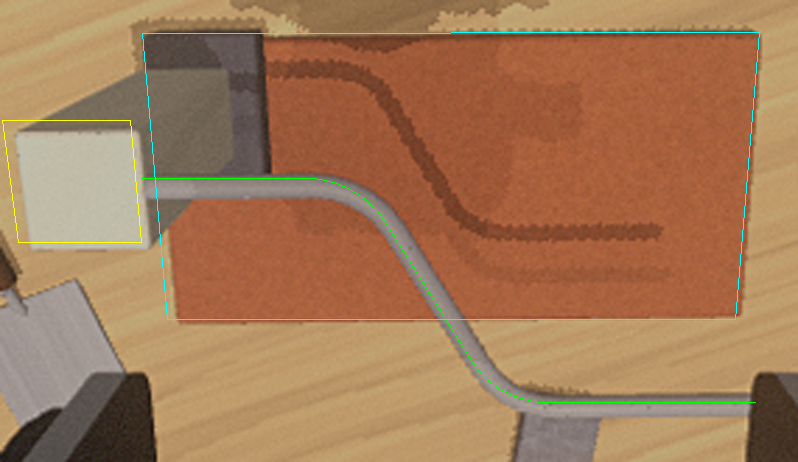

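Run:
```python
from h import *
p,q=np.load('p.npy');f=np.load('w_rack.npz');T=f['T']
g=cv2.resize(f['img'][165:330,160:445],None,fx=2.8,fy=2.8,interpolation=cv2.INTER_CUBIC)
hsv=cv2.cvtColor(g,cv2.COLOR_RGB2HSV)
# rod cross-sections: grey low sat
obs=[]
for v in(240,280):
    col=hsv[160:215,v,1]<70; i=np.where(col)[0]; obs.append((v,160+i.mean())); print(v,160+i.min(),160+i.max())
for v in(230,260,290,310):
    row=hsv[v,360:500,1]<70;i=np.where(row)[0]; obs.append((360+i.mean(),v)); print('row',v,360+i.min(),360+i.max())
for v in(630,660,690,720):
    col=hsv[385:430,v,1]<70; i=np.where(col)[0]; obs.append((v,385+i.mean())); print(v,385+i.min(),385+i.max())
obs=np.array(obs)/2.8-.5+[160,165]
P,_=rod();seg=[]
L=np.c_[P,np.full(len(P),.16)]
D=np.concatenate([np.linspace(L[i],L[i+1],60) for i in range(len(L)-1)])
Z=lambda u,v:np.array([u,v])/2.8-.5+[160,165]
pc=np.array([[-40,-120,165]])/1000;pcz=np.mean([Z(17,131),Z(138,131),Z(150,248),Z(30,249)],axis=0)
pl=np.array([[70,-140,14],[70,140,14],[-70,140,14]])/1000;plz=np.array([Z(178,322),Z(737,319),Z(759,33)])
def res(x,full=False):
    uv=proj(f,T,place(x[:3],D+[0,0,x[3]])); d=[]
    for o in obs:
        e=uv-o;k=np.argmin((e**2).sum(1));t=uv[min(k+1,len(uv)-1)]-uv[max(k-1,0)];n=np.array([-t[1],t[0]])/np.linalg.norm(t);d.append(e[k]@n)
    return np.r_[d,(proj(f,T,place(x[:3],pc+[0,0,x[3]]))-pcz).ravel(),(proj(f,T,place(x[:3],pl))-plz).ravel(),x[3]/.003]
for s in(1,):
    r=least_squares(res,np.r_[p,0],x_scale=[.01,.01,.02,.01],diff_step=1e-4);print(r.x,np.degrees(r.x[2]),r.fun.round(1))
print(p)
np.save('p.npy',[r.x[:3],q])
```

```text
240 160 198
280 175 197
row 230 380 407
row 260 401 426
row 290 420 445
row 310 432 458
630 396 416
660 396 416
690 395 416
720 396 416
[ 5.59678337e-01 -1.43874104e-01 -3.38298871e-01  1.68618008e-04] -19.383097524426336 [-1.7  0.9  0.3 -0.  -0.1 -0.1  0.2  0.3  0.2  0.4 -1.  -0.3 -1.6  0.6
  1.3  0.4  1.6  0.4  0.1]
[ 0.55730806 -0.14572342 -0.34345973]
```

Run:
```python
from h import *
from cell import *
p,q=np.load('p.npy');yaw=q[2]+np.pi/2
P,Lc=rod()
# dry IK for path
for s in (-.04,0,.05,.1,.14,.2,Lc[-1]-.008):
    pass
movep([q[0],q[1],.15],down(yaw))
print(move_l([q[0],q[1],.067],velocity=.12,until_force=6))
s=get_state();print(s['position'],s['contact_force'])
grab(60)
s=get_state();print(s['finger_gap'],s['contact_force'],s['clock'])
move_l([q[0],q[1],.24],velocity=.15)
s=get_state();print(s['finger_gap'],s['contact_force'],s['clock'])
for c in("top","side"):
    f=grab_frame(c);cv2.imwrite(f'pics/g_{c}.png',f['img'][:,:,::-1])
```

```text
False
[0.50487608 0.27615831 0.06807112] [-0.28356969  0.2391169  -0.69121917]
0.17525726292687252 [-0.94619204 -0.57297252  2.50124362] 7.475
0.1771209798456123 [-0.04703589 -1.18109395 -1.75856561] 8.775
```

View pics/g_side.png

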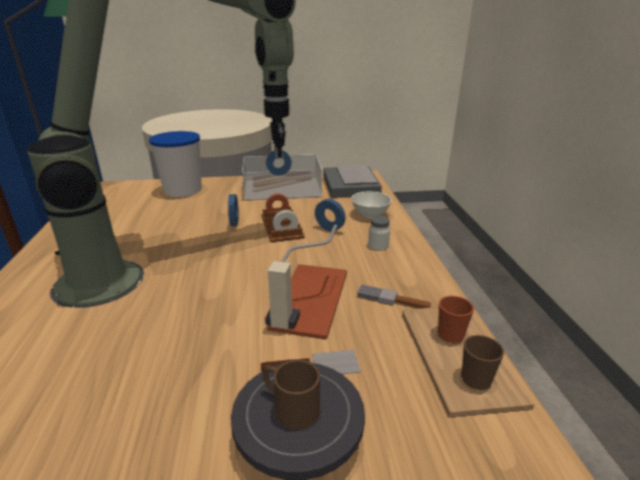

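```bash
cat > path.py <<'E'
from h import *
P,Lc=rod()
def at(s): # s arc length from tip; returns rack xy, yaw of reverse tangent (rack)
    if s<=0: return np.array([P[0,0],P[0,1]-s]),np.pi/2
    xy=np.array([np.interp(s,Lc,P[:,k]) for k in(0,1)])
    k=lambda s:np.array([np.interp(s,Lc,P[:,j]) for j in(0,1)])
    d=k(max(s-.004,0))-k(min(s+.004,Lc[-1]));return xy,np.arctan2(d[1],d[0])
def pose(p,s,z):
    xy,a=at(s);w=place(p,[[*xy,z]])[0];return w,down(a+p[2])
E
python3 - <<'E'
from path import *
from cell import *
p,q=np.load('p.npy')
print((Lc*1000).round(0))
for s in np.linspace(-.05,Lc[-1]-.008,8):
    w,r=pose(p,s,.176);print(round(s,3),w.round(3),np.round(ik(w,r),2))
w,r=pose(p,-.045,.24);movep(w,r)
w,r=pose(p,-.045,.176);move_l(w,velocity=.12,rot=r)
s=get_state();print(s['position']-w,s['contact_force'],s['clock'])
for c in("top","side","wrist"):
    f=grab_frame(c);im=f['img'][:,:,::-1].copy()
    if c!="wrist":
        T=f['cam_to_world'];u=proj(f,T,place(p,[[.04,.105,.16],[.04,.15,.16]]));print(c,u)
    cv2.imwrite(f'pics/h_{c}.png',im)
    if c=="side":
        a,b=int(u[0][0])-80,int(u[0][1])-60;cv2.imwrite('pics/h_sz.png',cv2.resize(im[b:b+120,a:a+160],None,fx=5,fy=5,interpolation=cv2.INTER_CUBIC))
E
```

```text
[  0.  72.  74.  77.  80.  82.  85.  87.  90.  93.  95.  98. 100. 103.
 161. 163. 166. 169. 171. 174. 176. 179. 182. 184. 187. 190. 192. 245.]
-0.05 [ 0.649 -0.011  0.176] [-0.13  0.55  0.01  1.03  0.    0.21]
-0.009 [ 0.635 -0.05   0.176] [-0.19  0.52 -0.03  1.02  0.    0.14]
0.032 [ 0.622 -0.088  0.176] [-0.26  0.51 -0.06  1.01  0.    0.08]
0.073 [ 0.608 -0.127  0.176] [-0.32  0.5  -0.08  1.    0.    0.07]
0.114 [ 0.575 -0.147  0.176] [-0.37  0.45 -0.16  0.97 -0.    1.01]
0.155 [ 0.535 -0.155  0.176] [-0.41  0.38 -0.26  0.93 -0.    0.97]
0.196 [ 0.505 -0.179  0.176] [-0.48  0.34 -0.32  0.91  0.   -0.14]
0.237 [ 0.491 -0.217  0.176] [-0.55  0.35 -0.31  0.91 -0.   -0.22]
[0.00036122 0.00050303 0.00065709] [ 1.20796912  0.01903578 -0.52165734] 10.7917
top [[302.49846755 205.72470662]
 [283.24478462 198.52795364]]
side [[335.42525877 225.46652227]
 [338.67728045 218.04360925]]
```

View pics/h_sz.png

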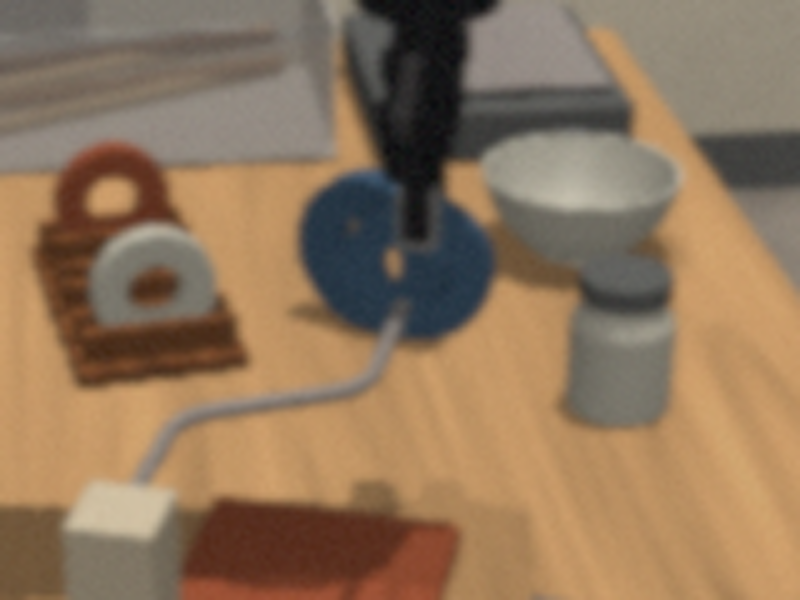

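View pics/h_wrist.png

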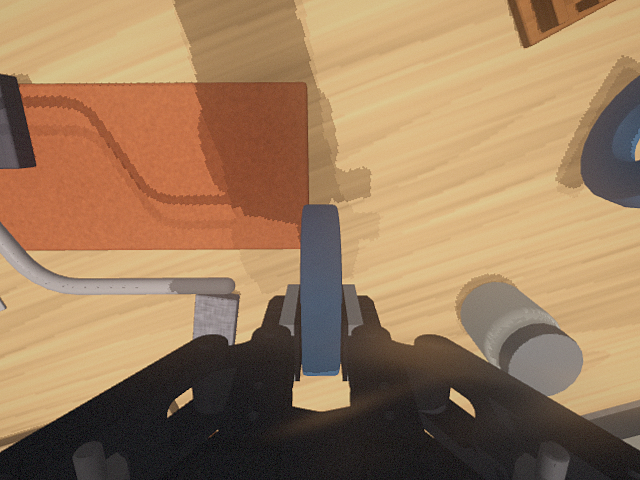

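Run:
```python
from path import *
from cell import *
p,q=np.load('p.npy')
s=get_state();C=s['position']-[0,0,.016];ax=tool(s)[:3,0]
h=np.cross(ax,[0,0,1]);th=np.linspace(0,2*np.pi,60)
f=grab_frame("side");T=f['cam_to_world'];im=f['img'][160:280,255:415,::-1].copy();im=cv2.resize(im,None,fx=5,fy=5,interpolation=cv2.INTER_CUBIC)
for R in(.04,.018):
    L=C-ax*.008+R*(np.cos(th)[:,None]*h+np.sin(th)[:,None]*np.array([0,0,1]))
    uv=(proj(f,T,L)-[255,160]+.5)*5;cv2.polylines(im,[uv.round().astype(int)],True,(0,255,0),1)
uv=(proj(f,T,place(p,np.c_[P,np.full(len(P),.16)]))-[255,160]+.5)*5;cv2.polylines(im,[uv.round().astype(int)],False,(0,255,255),1)
cv2.imwrite('pics/i.png',im)
```

```text
(no output)
```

View pics/i.png

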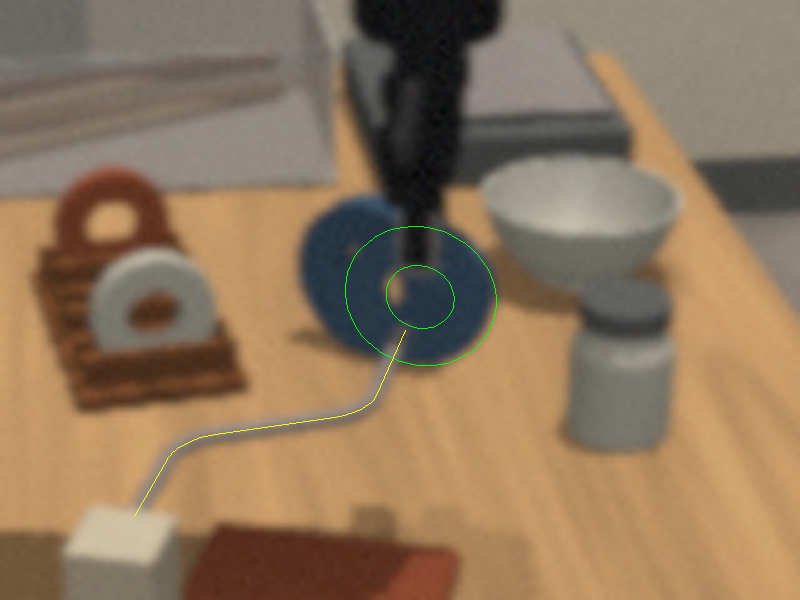

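The loose blue ring is directly behind the held one, which explains the odd outline. The rod and ring overlays both match the picture, so I'll thread it on.

Run:
```python
from path import *
from cell import *
p,q=np.load('p.npy')
def go(s,v,uf=8):
    w,r=pose(p,s,.176);h=move_l(w,velocity=v,rot=r,until_force=uf)
    st=get_state();print(round(s,3),h,(st['position']-w).round(4)*1000,st['contact_force'].round(1),round(st['finger_gap'],3),round(st['clock'],2));return h
for s,v in((-.012,.08),(.03,.06)):
    if go(s,v): break
f=grab_frame("wrist");cv2.imwrite('pics/j_w.png',f['img'][:,:,::-1])
f=grab_frame("side");cv2.imwrite('pics/j_s.png',cv2.resize(f['img'][160:280,255:415,::-1],None,fx=5,fy=5,interpolation=cv2.INTER_CUBIC))
```

```text
-0.012 False [-0.1 -0.6  0.1] [ 0.3  0.4 -1.5] 0.173 11.55
0.03 False [0.1 0.1 0. ] [-1.   1.1 -2.1] 0.174 12.4
```

View pics/j_s.png

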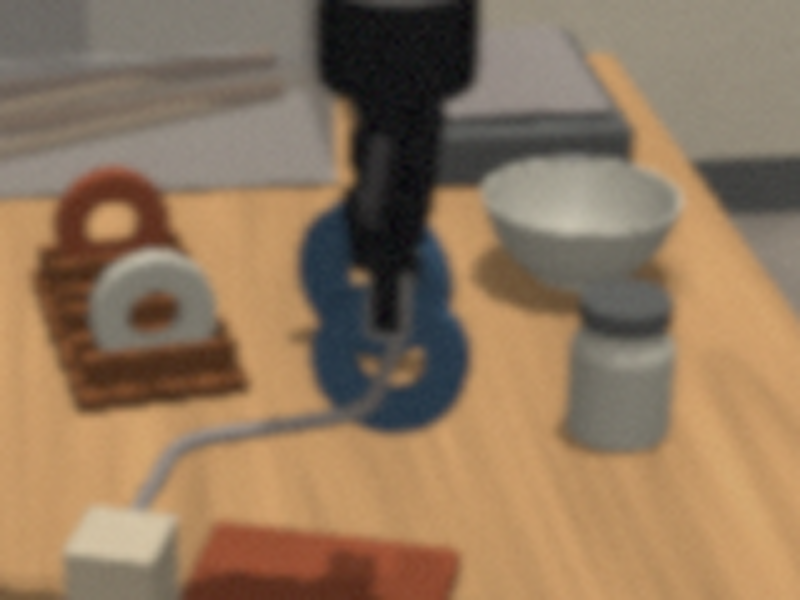

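View pics/j_w.png

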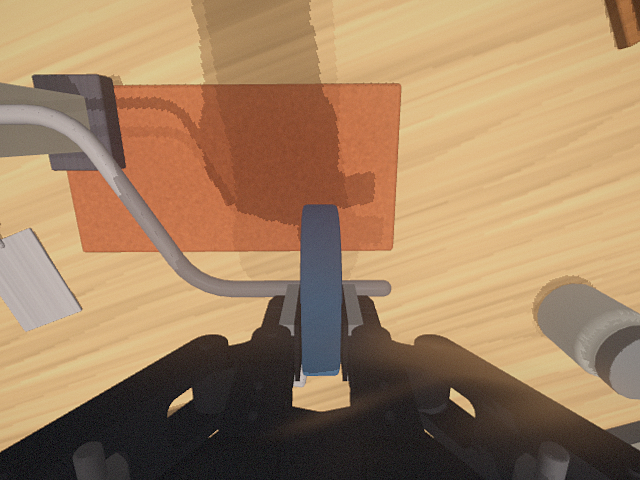

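The side view shows the rod passing through the hole, and in the wrist view the tip sticks out on the far side at (385,288). Next I'll follow the bends.

Run:
```python
from path import *
from cell import *
p,q=np.load('p.npy')
def go(s,v,uf=10):
    w,r=pose(p,s,.176);h=move_l(w,velocity=v,rot=r,until_force=uf)
    st=get_state();print(round(s,3),h,(st['position']-w).round(4)*1000,st['contact_force'].round(1),round(st['finger_gap'],3),round(st['clock'],2));return h
for s,v in((.068,.08),(.076,.03),(.084,.03),(.092,.03),(.1,.03),(.108,.03),(.155,.08),(.164,.03),(.172,.03),(.18,.03),(.188,.03),(.196,.03),(.215,.06)):
    if go(s,v): print("STOP");break
f=grab_frame("wrist");cv2.imwrite('pics/k_w.png',f['img'][:,:,::-1])
f=grab_frame("side");cv2.imwrite('pics/k_s.png',cv2.resize(f['img'][180:320,235:395,::-1],None,fx=4,fy=4,interpolation=cv2.INTER_CUBIC))
```

```text
0.068 False [-0.1 -0.4  0.1] [ 0.  -0.1 -1.2] 0.175 13.12
0.076 False [0.1 0.4 0. ] [-0.5 -0.4 -1. ] 0.17 13.54
0.084 False [0.1 0.3 0. ] [-0.   0.4 -1.2] 0.173 13.96
0.092 False [0.2 0.2 0. ] [ 0.8 -0.  -1.7] 0.173 14.38
0.1 False [0.3 0.1 0.1] [ 0.3  0.3 -1.1] 0.177 14.79
0.108 False [0.3 0.1 0.1] [ 0.5 -1.  -1.9] 0.174 15.21
0.155 False [ 0.5 -0.1  0.2] [ 0.1  0.  -1.1] 0.176 15.94
0.164 False [0.4 0.  0. ] [-1.   0.3 -1. ] 0.172 16.39
0.172 False [ 0.3 -0.   0. ] [ 0.2  0.5 -1.4] 0.171 16.81
0.18 False [0.3 0.  0.1] [-0.3  0.1 -1.9] 0.178 17.23
0.188 False [0.2 0.1 0. ] [ 1.   1.6 -1.5] 0.176 17.64
0.196 False [0.1 0.2 0. ] [ 0.3  0.3 -1.4] 0.176 18.06
0.215 False [-0.1 -0.4 -0. ] [ 0.4  0.4 -1.1] 0.175 18.52
```

View pics/k_s.png

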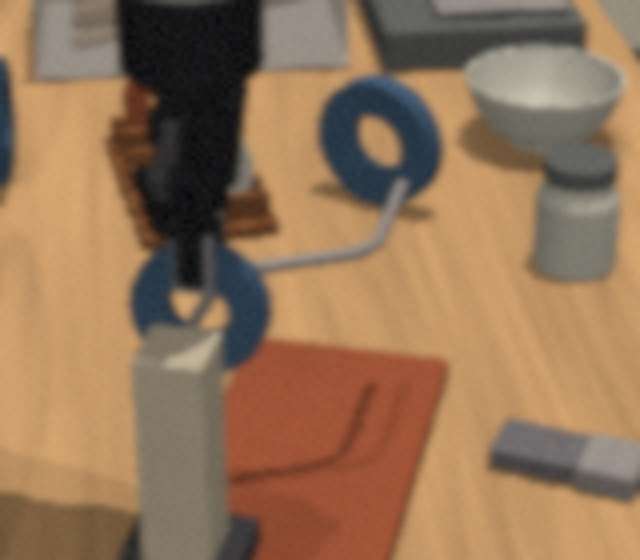

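View pics/k_w.png

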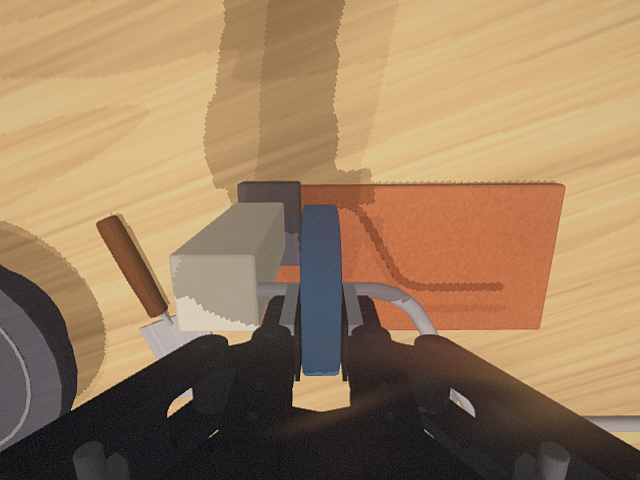

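Run:
```python
from path import *
from cell import *
p,q=np.load('p.npy')
def go(s,v,z,uf):
    w,r=pose(p,s,z);h=move_l(w,velocity=v,rot=r,until_force=uf)
    st=get_state();print(round(s,3),h,(st['position']-w).round(4)*1000,st['contact_force'].round(1),round(st['finger_gap'],3),round(st['clock'],2));return h
go(.222,.03,.171,8)
print(go(Lc[-1]-.002,.03,.171,5))
st=get_state();R=np.array([np.cos(p[2]),np.sin(p[2])]);d=st['position'][:2]-p[:2]
print('rack xy',d@R,d@np.array([-R[1],R[0]]))
f=grab_frame("side");cv2.imwrite('pics/l_s.png',cv2.resize(f['img'][180:320,235:395,::-1],None,fx=4,fy=4,interpolation=cv2.INTER_CUBIC))
f=grab_frame("wrist");cv2.imwrite('pics/l_w.png',f['img'][:,:,::-1])
```

```text
0.222 False [-0.2 -0.1 -0.2] [ 0.3 -0.3 -1. ] 0.172 19.06
0.243 True [ 1.7  5.8 -0.4] [ 0.4  1.3 -0.6] 0.172 19.6
True
rack xy -0.040369225275228134 -0.09194523971619
```

View pics/l_w.png

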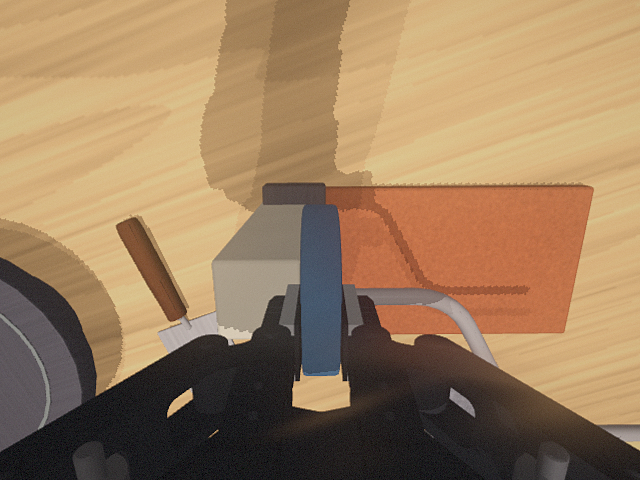

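The ring touched the post at rack y = -91.9 mm, where -92 mm is expected. Now I'll release it.

Run:
```python
from path import *
from cell import *
p,q=np.load('p.npy')
let_go();s=get_state();print(s['contact_force'].round(1),s['clock'])
w=s['position'];move_l([w[0],w[1],.30],velocity=.12);sleep(.3)
s=get_state();f=grab_frame("wrist");T=tool(s)@np.array(f['T_tool_cam']);im=f['img'][:,:,::-1].copy();cv2.imwrite('pics/m_w0.png',im)
c=place(p,[[-.04,-.092,.146]])[0];u=proj(f,T,[c])[0];a,b=int(u[0])-80,int(u[1])-60;print(u)
z=cv2.resize(im[b:b+120,a:a+160],None,fx=5,fy=5,interpolation=cv2.INTER_CUBIC);th=np.linspace(0,np.pi,60)
for y in(-.1,-.084):
    L=place(p,np.c_[-.04+.04*np.cos(th),np.full(60,y),.146+.04*np.sin(th)]);uv=(proj(f,T,L)-[a,b]+.5)*5;cv2.polylines(z,[uv.round().astype(int)],False,(0,255,0),1)
cv2.imwrite('pics/m_w.png',z)
f=grab_frame("side");cv2.imwrite('pics/m_s.png',cv2.resize(f['img'][180:320,235:395,::-1],None,fx=4,fy=4,interpolation=cv2.INTER_CUBIC));print(get_state()['clock'])
```

```text
[0.9 0.2 0.5] 20.3833
[318.51365423 222.89248746]
22.0167
```

View pics/m_w.png

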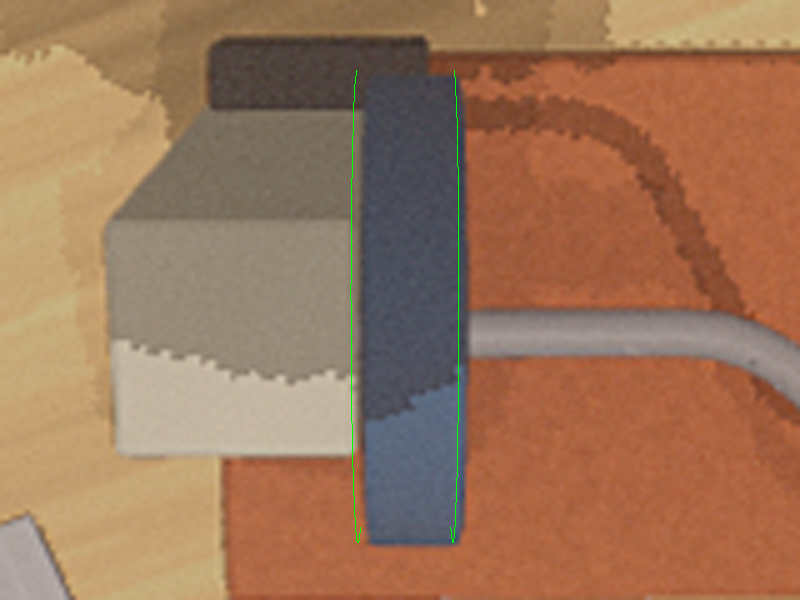

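View pics/m_s.png

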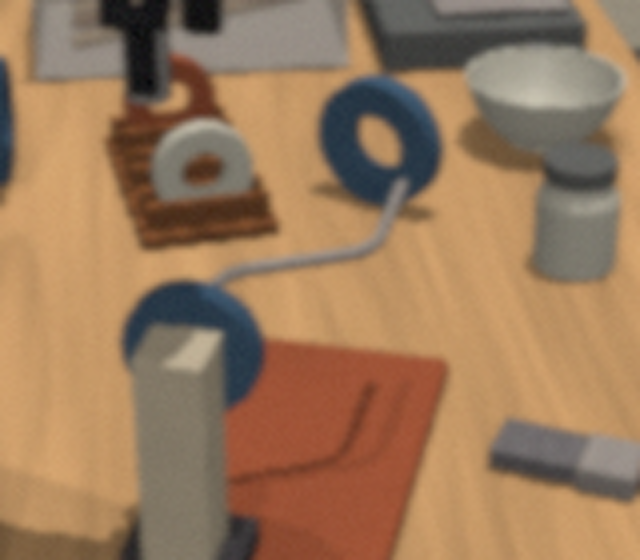

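The ring hangs on the rod just short of the post: the picture shows a 1–2 mm gap, with the ring edge at column 365 and the post edge at 357. I'll close it with a light push from the shut fingers, just above the rod.

```bash
cat > chk.py <<'E'
from path import *
from cell import *
p,q=np.load('p.npy')
def chk(n,f=None):
    s=get_state();f=grab_frame("wrist");T=tool(s)@np.array(f['T_tool_cam']);im=f['img'][:,:,::-1].copy()
    u=proj(f,T,place(p,[[-.04,-.092,.146]]))[0];a,b=int(u[0])-80,int(u[1])-60
    cv2.imwrite(f'pics/{n}.png',cv2.resize(im[b:b+120,a:a+160],None,fx=5,fy=5,interpolation=cv2.INTER_CUBIC))
E
python3 - <<'E'
from chk import *
R=down(p[2]+np.pi/2)
grab(20)
W=lambda y,z:place(p,[[-.04,y,z]])[0]
move_l(W(-.04,.25),velocity=.15,rot=R)
print(move_l(W(-.04,.1705),velocity=.1,until_force=6))
s=get_state();print(s['contact_force'].round(1),s['clock'])
print(move_l(W(-.064,.1705),velocity=.04,until_force=3))
print(get_state()['contact_force'].round(2))
sleep(.2)
h=move_l(W(-.0735,.1705),velocity=.01,until_force=2.5)
s=get_state();d=s['position'][:2]-p[:2];print(h,d@np.array([-np.sin(p[2]),np.cos(p[2])]),s['contact_force'].round(2),s['clock'])
f=grab_frame("side");cv2.imwrite('pics/n_s.png',cv2.resize(f['img'][180:320,235:395,::-1],None,fx=4,fy=4,interpolation=cv2.INTER_CUBIC))
chk('n_w')
E
```

```text
False
[ 0.2  0.5 -0. ] 24.3583
False
[ 0.19  0.41 -0.05]
True -0.07269830039704463 [1.32 0.59 1.8 ] 26.225
```

View pics/n_w.png

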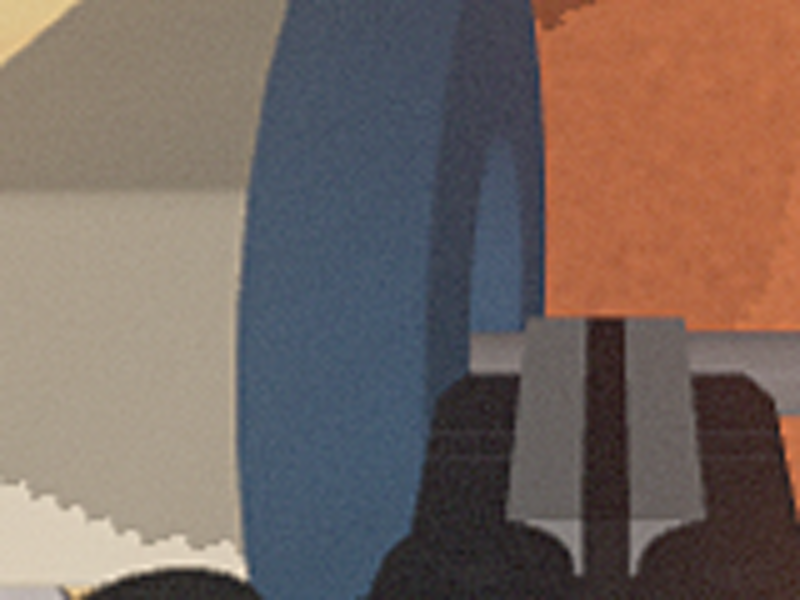

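View pics/n_s.png

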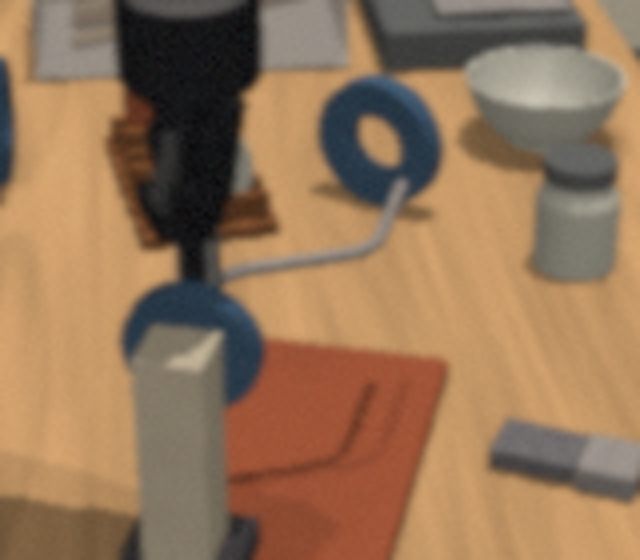

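Run:
```python
from chk import *
W=lambda y,z:place(p,[[-.04,y,z]])[0]
for y in np.arange(-.0737,-.0790,-.0005):
    move_l(W(y,.1705),velocity=.01,until_force=5)
    F=[]
    for _ in range(4): F.append(get_state()['contact_force']); sleep(.02)
    s=get_state();d=s['position'][:2]-p[:2];m=np.mean(F,axis=0);fy=m[:2]@np.array([-np.sin(p[2]),np.cos(p[2])])
    print(round(y,4),round(d@np.array([-np.sin(p[2]),np.cos(p[2])]),4),fy.round(2),m.round(2),round(s['clock'],2))
    if fy>2: break
move_l(W(-.06,.1705),velocity=.03)
move_l(W(-.06,.25),velocity=.15)
move_l(W(-.092,.30),velocity=.15);sleep(.2)
chk('o_w');print(get_state()['clock'])
```

```text
-0.0737 -0.0735 2.66 [0.77 2.55 2.22] 26.66
28.7417
```

View pics/o_w.png

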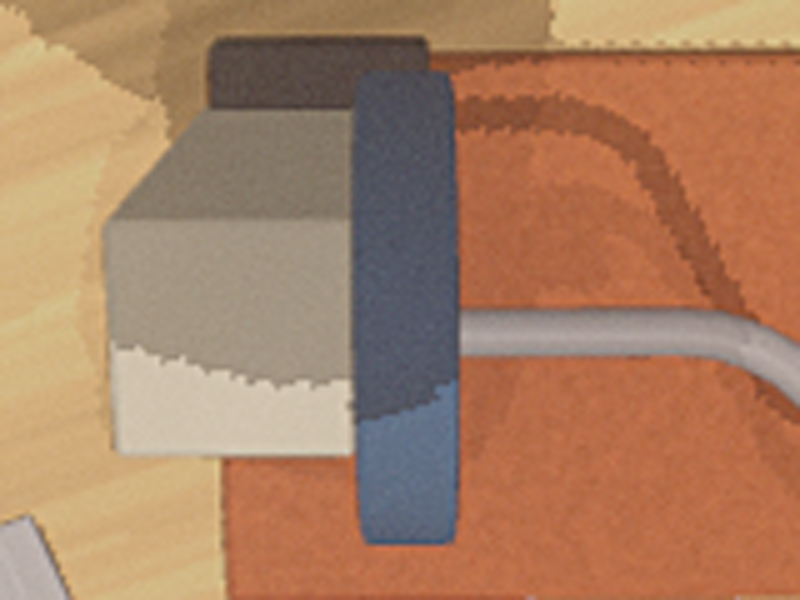

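The ring is now flush with the post: its edge at column 353 meets the post edge, and it matches the predicted outline (352–460). I'll take one last look at the whole scene.

Run:
```python
from chk import *
w=get_state()['position'];move_l([w[0]-.03,w[1],.38],velocity=.15)
for c in("top","side"):
    f=grab_frame(c);cv2.imwrite(f'pics/z_{c}.png',f['img'][:,:,::-1])
```

```text
(no output)
```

View pics/z_side.png

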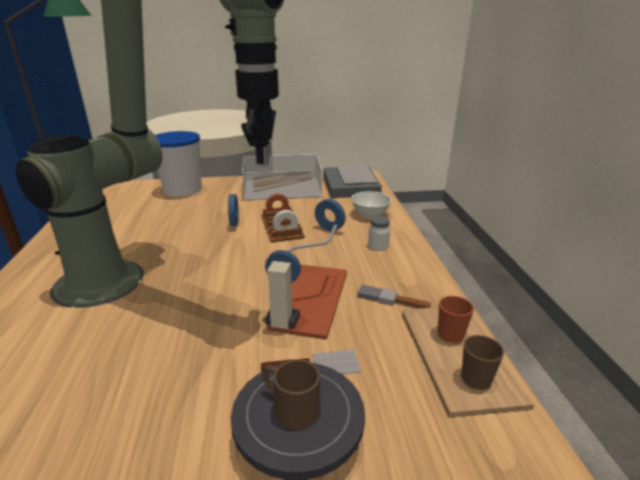

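View pics/z_top.png

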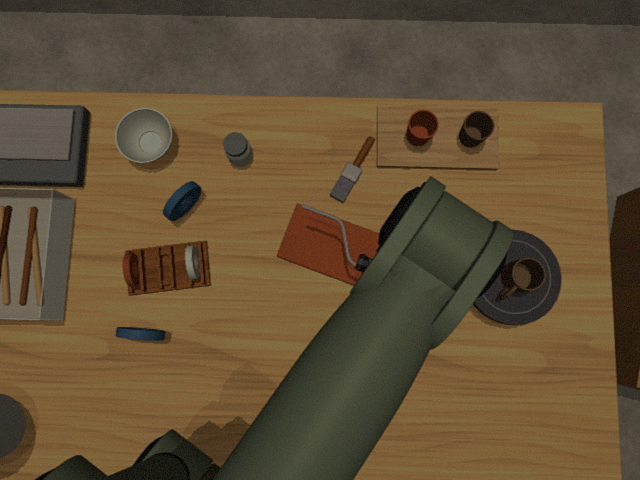

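The side view shows the ring at the post (283,265). The top view shows every other object where it started.

Run:
```python
from cell import *
print(get_state()['clock']);sign_off()
```

```text
29.5583
the job is handed in; nothing more can be done
```

I took the blue ring from the middle cradle slot and threaded it over the rod tip. I slid it round both bends, released it at the stop post and handed the job in at 29.6 s of the 51 s allowed. The sign-off gives no verdict.

- **Travel along the rod:** the path ran without a force stop until the ring reached the post. Contact came at rack y = -91.9 mm, where -92 mm was expected.
- **Gap after release:** the ring settled 1–2 mm short of the post, so I nudged it with the shut fingers at under 4 N. The first nudge gave no clear contact reading; a slightly firmer one did.
- **Final checks:** the last wrist picture shows the ring flush against the post, matching its predicted outline. The last overview pictures show the clay and white rings, the two loose blue rings, the jar, mug and tools where they started, with the gripper well clear. In the final top view the arm hid the post and the spatula; the side view showed the post clearly and the spatula only partly.

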